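# Put the mixed-up oyster jars back in their own colour carriers

### The arm

A 6-joint arm with a two-finger parallel gripper is mounted at the origin on the work surface. World frame = base frame: x ahead of the robot, y to its left, z up, the work surface at z = 0. Lengths are in m, angles in rad, forces in N, time in s.
With the tool pointing down it reaches from about 0.325 to 0.775 m from the base axis. Payload 5.5 kg.
Tool frame: the origin (TCP) lies on the centre line of the jaws, within the pads' length; the fingertips stand 25 mm ahead of it and the grasp point (between the pads) lies 6 mm ahead of it (bot.tip_reach is the distance from the TCP to the fingertips, in m); z points along the fingers, y is the line along which they close (so a half turn about z gives the same grasp; the last joint's range is limited). The gripper opens to 88 mm and grips with 3 to 60 N. Pads are 20 mm wide; open, the fingers measure 115 mm over their backs; the gripper's body (75 mm by 178 mm) begins 61 mm behind the grasp point.
Start: joints at [1.129, 0.091, 1.231, -0, 1.82, -0.057], TCP at [0.225, 0.556, 0.248] pointing down, gripper open.
Joint ranges: [-2.87, 2.87], [-0.86, 2.18], [0.17, 2.46], [-1.51, 4.65], [0.06, 2.69], [-2.65, 2.65]. Speed limits (rad/s): [2.57, 2.57, 3.01, 3.14, 3.14, 3.14].

### API

Orientations are given as a rotation vector (axis times angle).
In Python, from bench import sensors, vision, workorder, bot gives the robot as it stands. The module is installed in compiled form; this text tells all that it offers.
- The arm moves only by the tool carry_out, never from a script. Its argument "rows" is a list that holds one entry, the list of rows, each a list of 6 numbers: the shift along the world's x, y, z normalised to -1 to 1, where 1 is 0.4 m, then the turn, a rotation vector about the world's x, y, z normalised to -1 to 1, where 1 is 60 degrees. A call has 1 to 8 rows; each row shifts and turns the commanded pose from where the row before left it; what a row does not reach is not made up. A row lasts 1/12 s, in which the tool goes at most 41.7 mm and 7.16 degrees, less where a joint would pass 70% of its speed; a pose out of reach is approached as far as the arm can. A call with a number of a shift or a turn outside -1 to 1 is refused whole. A call with a gripper value outside its range is refused whole. "grip" is the opening, from -1 (shut) to 1 (fully open), set as the call begins (left out, the last holds). The fingers move at their own pace and stop on an object; the grip force is fixed at half the most. Time passes only in rows, so rows that do not move let the fingers close. It gives the time, the measured TCP pose, the force, the opening and the grip force at its end, in the units of the state.
- sensors.observe(): the state, without advancing time (a new reading comes with each control period).
- vision.grab_frame(name): name is "side" or "top" or "wrist"; returns a dict with "img" (420x560x3 uint8, red, green, blue), "intrinsics" (3x3 intrinsics, pixels), "extrinsics" (4x4, takes a point from camera to world coordinates); the wrist camera has in their place "mount" (4x4, takes a point from camera to tool coordinates, whose origin is the TCP and whose axes are the flange's). Camera axes: x right, y up, looking along -z (the intrinsics and any distortion apply to the point x, -y, -z); pixel columns grow to the right and rows downward; lengths in m; the calibration is good to about 2 mm. A picture is of the moment at which its call begins: read the wrist's pose just before it. There is no depth.
- workorder.sign_off(): hands the job in; it is judged then, once.
The state is a dict: "t": time; "qpos": joint angles; "joint_velocities": joint speeds; "joint_efforts": joint torques, N m; "position": TCP position; "ee_rot": TCP orientation; "contact_force": force on the tool from outside, world axes, zero at the start; "ft_torque": the same for the moment, N m; "finger_gap": finger opening in m; "grasp_force": force on a finger pad.
Only numpy, scipy, OpenCV 4.12 (cv2) and the standard library are available. Lean on these libraries where they do the work, as an engineer would, in place of code of your own. Each camera call takes 0.05 s, during which the arm holds its last target. There are 200 camera calls.

### The job

Each colour of two-jar carrier holds one jar with the right lid colour and one with the wrong one: move the three wrong jars round so that every jar stands upright and fully down in a cell of the carrier of its own lid colour. Both cells of every carrier are taken, so stand one jar aside for the moment, for example on the bare end of the cutting board. Leave the three jars that are already right in their cells, and set the glass jars down without dropping them or tipping any over.

Things in the scene. Friction and masses are not known exactly. Their poses are not given: they have to be found in the camera images.
- stray_red: Jar of oysters with a red lid that at the start stands in the blue carrier, the wrong one: round glass jar 58 mm across, 105 tall, 0.24 to 0.4 kg (straight wall up to 78 mm, neck, 55 mm wide lid from 90 to 105 mm). Origin: centre of its underside, z up. It goes into the free cell of the red carrier.
- stray_blue: Jar of oysters with a blue lid that at the start stands in the yellow carrier, the wrong one: round glass jar 58 mm across, 105 tall, 0.24 to 0.4 kg (straight wall up to 78 mm, neck, 55 mm wide lid from 90 to 105 mm). Origin: centre of its underside, z up. It goes into the free cell of the blue carrier.
- stray_yellow: Jar of oysters with a yellow lid that at the start stands in the red carrier, the wrong one: round glass jar 58 mm across, 105 tall, 0.24 to 0.4 kg (straight wall up to 78 mm, neck, 55 mm wide lid from 90 to 105 mm). Origin: centre of its underside, z up. It goes into the free cell of the yellow carrier.
- home_red: The other jar with a red lid, the same in looks and size; it already stands in one cell of the red carrier (either cell) and stays there. Origin: centre of its underside, z up.
- home_blue: The other jar with a blue lid, the same in looks and size; it already stands in one cell of the blue carrier (either cell) and stays there. Origin: centre of its underside, z up.
- home_yellow: The other jar with a yellow lid, the same in looks and size; it already stands in one cell of the yellow carrier (either cell) and stays there. Origin: centre of its underside, z up.
- carrier_red: Red plastic two-jar carrier, fixed, 88 mm along its x, 174 along its y, 50 high. Origin: centre of its underside, z up. Two open cells 76 x 76 mm, centred at x = 0, y = +43 and -43 mm, a 42 mm high divider between; cell floor 5 mm above the table. A jar has 9 mm of play all round, its top 60 mm above the rim. Both cells start full. Close the fingers along the carrier's x to clear the next jar.
- carrier_blue: Blue plastic two-jar carrier, fixed, 88 mm along its x, 174 along its y, 50 high. Origin: centre of its underside, z up. Two open cells 76 x 76 mm, centred at x = 0, y = +43 and -43 mm, a 42 mm high divider between; cell floor 5 mm above the table. A jar has 9 mm of play all round, its top 60 mm above the rim. Both cells start full. Close the fingers along the carrier's x to clear the next jar.
- carrier_yellow: Yellow plastic two-jar carrier, fixed, 88 mm along its x, 174 along its y, 50 high. Origin: centre of its underside, z up. Two open cells 76 x 76 mm, centred at x = 0, y = +43 and -43 mm, a 42 mm high divider between; cell floor 5 mm above the table. A jar has 9 mm of play all round, its top 60 mm above the rim. Both cells start full. Close the fingers along the carrier's x to clear the next jar.
- board: Wooden cutting board, fixed, 170 mm along its x, 240 mm along its y, 18 mm thick. Origin: centre of its underside, z up. Its +y half is bare (a jar stands well at x = 0, y = +55 mm, underside 18 mm above the table); an oyster knife and two oysters lie on the -y half.

How it is judged:
At the end, for the whole second after the job is handed in: All six jars stand in the carrier of their own lid colour (within 18 mm of its centre line and 62 mm along it), down on the cell floor (underside less than 10 mm above the carrier's underside), upright within 0.08 rad and at rest (under 20 mm/s) (x of stray_red in the frame of carrier_red between -0.018 and 0.018 m and y of stray_red in the frame of carrier_red between -0.062 and 0.062 m and z of each of stray_red, home_red in the frame of carrier_red below 0.01 m and angle between each of stray_red, home_red, stray_blue, home_blue, stray_yellow, home_yellow's own z axis and vertical below 0.08 rad and linear speed of each of stray_red, home_red, stray_blue, home_blue, stray_yellow, home_yellow below 0.02 m/s and x of home_red in the frame of carrier_red between -0.018 and 0.018 m and y of home_red in the frame of carrier_red between -0.062 and 0.062 m and x of stray_blue in the frame of carrier_blue between -0.018 and 0.018 m and y of stray_blue in the frame of carrier_blue between -0.062 and 0.062 m and z of each of stray_blue, home_blue in the frame of carrier_blue below 0.01 m and x of home_blue in the frame of carrier_blue between -0.018 and 0.018 m and y of home_blue in the frame of carrier_blue between -0.062 and 0.062 m and x of stray_yellow in the frame of carrier_yellow between -0.018 and 0.018 m and y of stray_yellow in the frame of carrier_yellow between -0.062 and 0.062 m and z of each of stray_yellow, home_yellow in the frame of carrier_yellow below 0.01 m and x of home_yellow in the frame of carrier_yellow between -0.018 and 0.018 m and y of home_yellow in the frame of carrier_yellow between -0.062 and 0.062 m); the robot touches nothing.
It fails at once if a jar that was already right is taken out of its cell (distance of any of home_red, home_blue, home_yellow from where it was at the start of the episode above 0.035 m).
It fails at once if a jar is tipped over (angle between any of stray_red, home_red, stray_blue, home_blue, stray_yellow, home_yellow's own z axis and vertical above 0.7 rad).
It fails at once if a jar is dropped (falls free of the fingers from more than about 25 mm) ((linear speed of stray_red above 0.7 m/s and contact force between the fingers and stray_red below 0.2 N) or (linear speed of stray_blue above 0.7 m/s and contact force between the fingers and stray_blue below 0.2 N) or (linear speed of stray_yellow above 0.7 m/s and contact force between the fingers and stray_yellow below 0.2 N)).
It also fails if it takes over 102 s, if anything falls off the work surface, if the arm or the gripper's body presses on something with over 40 N, if the wrist force passes 120 N, or if a joint passes its speed limit or range.

## Working session

There is one attempt and no reset: what is moved stays moved. The work goes in short steps, Python scripts to look and compute and a tool call to move; the robot and the scene stay as the last step left them, time stands still between calls to the robot, and variables do not carry over. Pictures are saved under pics/ and viewed, at most 14 in all, crops included, and the job is handed in when it is done.

Besides the shell and the picture viewer there is one more tool, called after ">>>" as a command line: name --argument value ..., lists and objects as JSON in quotes. carry_out: Moves the arm, as the interface text tells. Scaled input: -1 to 1 covers 0.4 m each way for a shift and 60 degrees each way for a turn. Its arguments: {"type":"object","properties":{"rows":{"type":"array"},"grip":{"type":"number"}},"required":["rows"]}

```bash
mkdir -p pics; python3 - <<'E'
from bench import sensors, vision, bot
import cv2
s=sensors.observe(); print({k:s[k] for k in('t','position','ee_rot','finger_gap')},bot.tip_reach)
for n in('top','side'):
    f=vision.grab_frame(n); cv2.imwrite(f'pics/{n}0.png',f['img'][:,:,::-1]); print(f['intrinsics'],f['extrinsics'],[k for k in f])
E
```

```text
{'t': 0.0, 'position': array([0.22510264, 0.55590129, 0.24653895]), 'ee_rot': array([-6.00585042e-01, -3.08318760e+00,  2.89434934e-03]), 'finger_gap': 0.08795926116773353} 0.025
[[393.68563834   0.         275.41850825]
 [  0.         393.68563834 208.75517364]
 [  0.           0.           1.        ]] [[-0.07435128  0.97263808 -0.22010691  0.40422737]
 [-0.99722046 -0.07144985  0.02112506  0.00902484]
 [ 0.00482043  0.22106579  0.97524698  0.70470039]
 [ 0.          0.          0.          1.        ]] ['img', 'intrinsics', 'extrinsics']
[[492.72527447   0.         278.37580157]
 [  0.         492.72527447 213.46998216]
 [  0.           0.           1.        ]] [[ 0.94653848  0.2537994  -0.19912501  0.35993608]
 [-0.32208335  0.70890723 -0.62746542 -0.60032006]
 [-0.01808918  0.65805502  0.75275253  0.74440957]
 [ 0.          0.          0.          1.        ]] ['img', 'intrinsics', 'extrinsics']
```

View pics/top0.png

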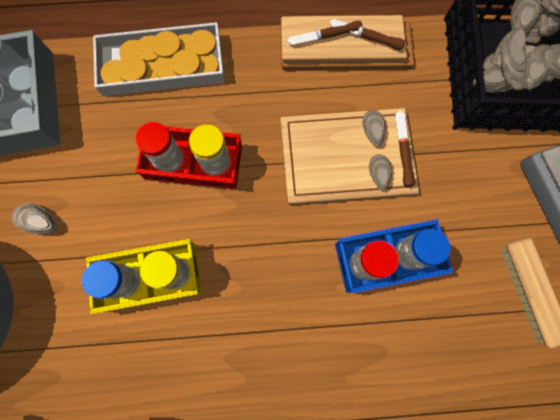

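View pics/side0.png

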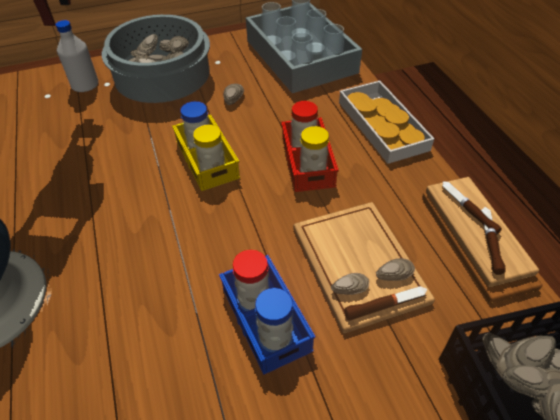

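```bash
python3 - <<'E'
import cv2,numpy as np
def crop(n,x,y,w=100,h=75,k=4):
    im=cv2.imread(f'pics/{n}0.png')[y:y+h,x:x+w]
    im=cv2.resize(im,None,fx=k,fy=k,interpolation=cv2.INTER_CUBIC)
    for u in range((-x)%10,w,10):
        cv2.line(im,(u*k,0),(u*k,h*k),(255,255,255) if (x+u)%50 else (0,255,0),1)
        cv2.putText(im,str(x+u),(u*k+1,9),0,.32,(255,255,255),1)
    for v in range((-y)%10,h,10):
        cv2.line(im,(0,v*k),(w*k,v*k),(255,255,255) if (y+v)%50 else (0,255,0),1)
        cv2.putText(im,str(y+v),(0,v*k-1),0,.32,(255,255,255),1)
    return im
k=3.3
def c(n,x,y,w,h):
    return cv2.resize(crop(n,x,y,w,h),(400,300))
top=[c('top',130,115,120,90),c('top',80,230,120,90),c('top',333,212,124,93),c('top',278,85,160,120)]
side=[c('side',260,95,128,96),c('side',150,95,128,96),c('side',200,245,176,132),c('side',285,195,176,132)]
for n,m in(('top',top),('side',side)):
    cv2.imwrite(f'pics/{n}m.png',np.vstack([np.hstack(m[:2]),np.hstack(m[2:])]))
E
```

```text
(no output)
```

View pics/topm.png

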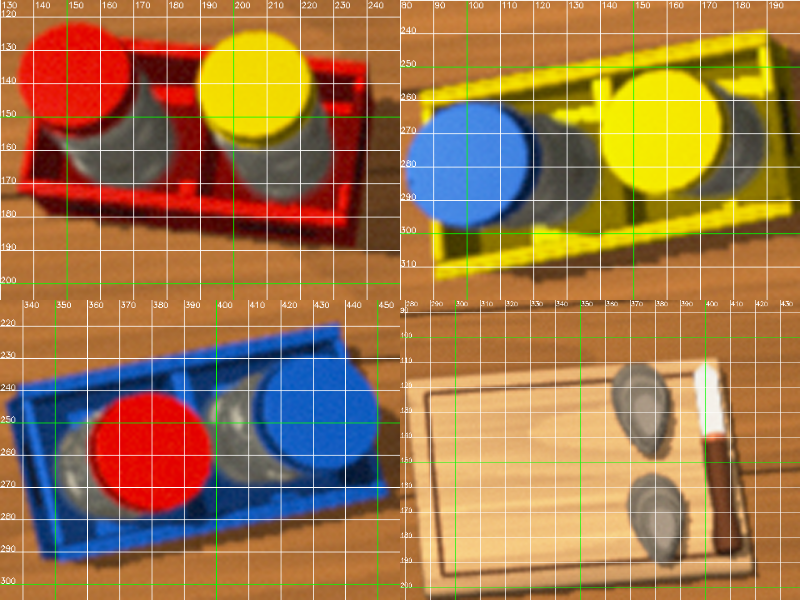

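View pics/sidem.png

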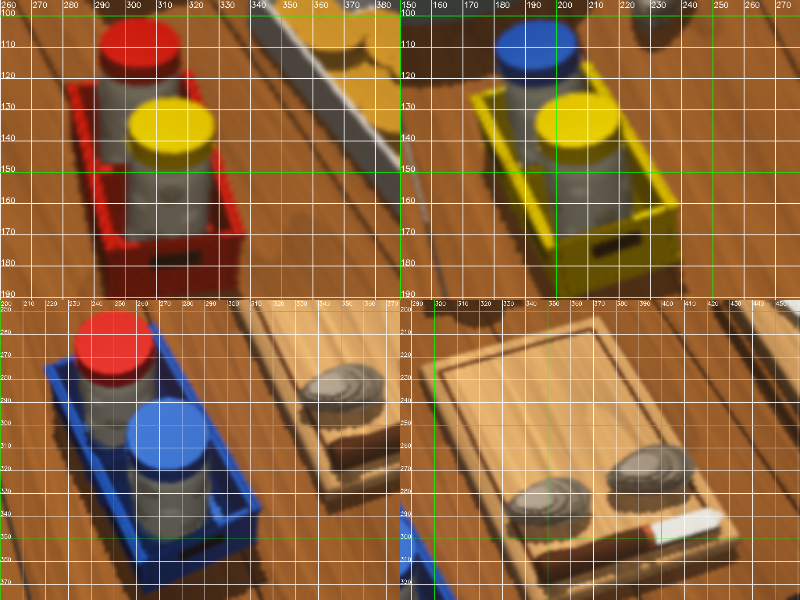

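```bash
cat > geo.py <<'E'
import numpy as np
from scipy.optimize import least_squares
from bench import vision
C={n:vision.grab_frame(n) for n in('top','side')}
def proj(n,P):
    f=C[n]; E=f['extrinsics']; p=(np.atleast_2d(P)-E[:3,3])@E[:3,:3]
    q=(f['intrinsics']@(p*[1,-1,-1]).T).T; return q[:,:2]/q[:,2:]
def ray(n,uv,z):
    f=C[n];E=f['extrinsics'];d=np.linalg.inv(f['intrinsics'])@[*uv,1]; d=E[:3,:3]@(d*[1,-1,-1])
    return (E[:3,3]+d*(z-E[2,3])/d[2])[:2]
def fit(sz,z,obs,x0):
    # obs: (cam, (sx,sy), uv)
    def r(p):
        c,s=np.cos(p[2]),np.sin(p[2]);o=[]
        for n,(sx,sy),uv in obs:
            a,b=sx*sz[0]/2,sy*sz[1]/2
            o.append(proj(n,[p[0]+c*a-s*b,p[1]+s*a+c*b,z])[0]-uv)
        return np.ravel(o)
    s=least_squares(r,x0,loss='soft_l1'); return s.x,r(s.x).reshape(-1,2).round(1).tolist()
E
python3 - <<'E'
from geo import *
# top view: up=+x, left=+y
TL,TR,BR,BL=(1,1),(1,-1),(-1,-1),(-1,1)
O=dict(red=[('top',TR,(240.1,133.9)),('top',BR,(235.6,181.6)),('top',BL,(135.4,172)),('side',BL,(281.8,122.2)),('side',BR,(294.2,175)),('side',TR,(337.8,169.6)),('side',TL,(321.4,117.4))],
yellow=[('top',TL,(85.4,257.6)),('top',TR,(190.4,239)),('top',BR,(197.9,292.4)),('top',BL,(90.8,314)),('side',BL,(172.7,126)),('side',BR,(197.4,174.4)),('side',TR,(239.6,160.6))],
blue=[('top',TL,(335.5,243.6)),('top',TR,(438.4,219.7)),('top',BR,(453,273.1)),('top',BL,(347,293.2)),('side',BL,(219.8,275.8)),('side',BR,(263.8,360.7)),('side',TR,(314.4,336.5)),('side',TL,(268.2,256))])
P={}
for k,o in O.items():
    P[k],r=fit((.088,.174),.05,o,[*np.mean([ray('top',x[2],.05) for x in o if x[0]=='top'],0),0]); print(k,P[k].round(4),r)
b=[('top',TL,(282.8,117)),('top',TR,(404.4,109)),('top',BR,(418.8,193.8)),('top',BL,(288,201.8))]
print('board',fit((.17,.24),.018,b,[.6,-.1,0]))
L=dict(hr=('red',(152.5,139),(304.8,108.8)),sy=('red',(206.2,139.6),(314.7,134.7)),hy=('yellow',(158.3,269.6),(206.6,132.8)),sb=('yellow',(100.4,278.9),(193.8,110)),sr=('blue',(379.5,259.1),(250.2,263.9)),hb=('blue',(431.3,246.1),(273.9,303.5)))
for k,(c,u,v) in L.items():
    a,d=ray('top',u,.11),ray('side',v,.11); p=P[c];m=(a+d)/2-p[:2];R=np.array([[np.cos(p[2]),np.sin(p[2])],[-np.sin(p[2]),np.cos(p[2])]])
    print(k,a.round(4),d.round(4),'mean',(m+p[:2]).round(4),'in carrier',(R@m).round(4))
for k,p in P.items():
    for s in(1,-1): print(k,s,(p[:2]+s*.043*np.array([-np.sin(p[2]),np.cos(p[2])])).round(4))
E
```

```text
red [ 0.665   0.1399 -0.1772] [[0.5, -0.1], [-1.2, -0.6], [-0.3, -1.0], [-0.6, -0.2], [0.4, 1.0], [-0.3, 1.2], [-1.5, 0.4]]
yellow [0.4573 0.2225 0.1138] [[0.4, 0.7], [-0.2, -0.1], [-0.2, -0.8], [-0.5, -1.7], [-0.7, -0.1], [0.3, 0.6], [-1.6, 1.1]]
blue [ 0.4589 -0.1973  0.1304] [[2.2, -3.8], [-1.2, -0.6], [-0.2, -2.7], [3.5, -0.9], [-1.3, -1.5], [-2.0, 0.7], [-0.6, 0.4], [-2.8, -0.8]]
board (array([ 0.65245812, -0.14817258, -0.00421397]), [[-2.4, -1.1], [1.8, -1.0], [0.9, 0.4], [-0.7, 1.3]])
hr [0.6679 0.1851] [0.6739 0.1858] mean [0.6709 0.1855] in carrier [-0.0022  0.0458]
sy [0.6606 0.0989] [0.6625 0.1007] mean [0.6616 0.0998] in carrier [ 0.0037 -0.0401]
hy [0.4583 0.1776] [0.4615 0.1803] mean [0.4599 0.179 ] in carrier [-0.0024 -0.0435]
sb [0.4509 0.2634] [0.4533 0.2625] mean [0.4521 0.263 ] in carrier [-0.0006  0.0408]
sr [ 0.4494 -0.1545] [ 0.4521 -0.1562] mean [ 0.4507 -0.1554] in carrier [-0.0026  0.0426]
hb [ 0.4631 -0.2357] [ 0.4647 -0.2363] mean [ 0.4639 -0.236 ] in carrier [-0.    -0.039]
red 1 [0.6726 0.1823]
red -1 [0.6574 0.0976]
yellow 1 [0.4524 0.2652]
yellow -1 [0.4622 0.1798]
blue 1 [ 0.4533 -0.1547]
blue -1 [ 0.4645 -0.24  ]
```

```bash
python3 - <<'E'
import cv2,numpy as np
for n,rois in(('top',dict(blue=(325,205,135,105),yellow=(75,230,130,95),red=(130,110,120,85))),('side',dict(blue=(210,240,110,140)))):
    im=cv2.imread(f'pics/{n}0.png'); hsv=cv2.cvtColor(im,cv2.COLOR_BGR2HSV)
    for c,(x,y,w,h) in rois.items():
        H=hsv[y:y+h,x:x+w]; 
        rng={'blue':[(100,160,60),(125,255,255)],'yellow':[(25,150,60),(35,255,255)],'red':[(0,200,60),(4,255,255)]}[c]
        m=cv2.inRange(H,*[np.array(r) for r in rng])
        m=cv2.morphologyEx(m,cv2.MORPH_OPEN,np.ones((2,2)))
        hull=cv2.convexHull(np.argwhere(m)[:,::-1].astype(np.int32))
        print(n,c,(cv2.approxPolyDP(hull,2,True)[:,0]+[x,y]).tolist())
E
```

```text
top blue [[453, 272], [351, 292], [347, 291], [337, 245], [344, 239], [438, 221], [450, 246]]
top yellow [[202, 291], [196, 295], [92, 314], [87, 259], [190, 240], [196, 246]]
top red [[240, 136], [238, 176], [234, 188], [145, 178], [137, 173], [137, 136], [145, 125], [153, 123]]
side blue [[297, 358], [264, 372], [240, 323], [222, 275], [270, 260], [314, 336]]
```

>>> carry_out --rows '[[[0.068,-0.071,0,0,0,-0.0813],[0.068,-0.071,0,0,0,-0.0813],[0.068,-0.071,0,0,0,-0.0813],[0.068,-0.071,0,0,0,-0.0813],[0.068,-0.071,0,0,0,-0.0813],[0.068,-0.071,0,0,0,-0.0813],[0.068,-0.071,0,0,0,-0.0813],[0.068,-0.071,0,0,0,-0.0813]]]' --grip 1

```text
t: 0.87
position: [0.4438, 0.3273, 0.2476]
ee_rot: [-1.602, -2.703, -0.0]
contact_force: [-0.2, 0.8, 0.2]
finger_gap: 0.0877
grasp_force: 0.0
```

>>> carry_out --rows '[[[0.068,-0.071,0,0,0,-0.0813],[0.068,-0.071,0,0,0,-0.0813],[0.068,-0.071,0,0,0,-0.0813],[0.068,-0.071,0,0,0,-0.0813],[0.068,-0.071,0,0,0,-0.0813],[0.068,-0.071,0,0,0,-0.0813],[0.068,-0.071,0,0,0,-0.0813],[0.068,-0.071,0,0,0,-0.0813]]]'

```text
t: 1.53
position: [0.6614, 0.1, 0.2473]
ee_rot: [-2.412, -2.012, 0.0]
contact_force: [0.7, -0.1, -0.0]
finger_gap: 0.088
grasp_force: 0.0
```

>>> carry_out --rows '[[[0,0,0,0,0,0],[0,0,0,0,0,0],[0,0,0,0,0,0]]]'

```text
t: 1.78
position: [0.6602, 0.102, 0.2471]
ee_rot: [-2.407, -2.017, 0.001]
contact_force: [0.9, 0.3, 0.5]
finger_gap: 0.088
grasp_force: 0.0
```

```bash
cat > wrist.py <<'E'
import numpy as np,cv2,sys
from scipy.spatial.transform import Rotation as R
from bench import sensors,vision
def look(name):
    s=sensors.observe(); f=vision.grab_frame('wrist'); cv2.imwrite(f'pics/{name}.png',f['img'][:,:,::-1])
    T=np.eye(4);T[:3,:3]=R.from_rotvec(s['ee_rot']).as_matrix();T[:3,3]=s['position']
    return f,T@f['mount'],s
def ray(f,E,uv,z):
    d=E[:3,:3]@((np.linalg.inv(f['intrinsics'])@[*uv,1])*[1,-1,-1]); return (E[:3,3]+d*(z-E[2,3])/d[2])[:2]
def proj(f,E,P):
    p=(np.atleast_2d(P)-E[:3,3])@E[:3,:3]; q=(f['intrinsics']@(p*[1,-1,-1]).T).T; return q[:,:2]/q[:,2:]
E
python3 - <<'E'
from wrist import *
f,E,s=look('w0'); print(s['position'],E.round(3).tolist())
a=np.linspace(0,6.28,60)
im=cv2.imread('pics/w0.png')
for c,x,y in((255,.6616,.0998),(0,.6709,.1855)):
    p=proj(f,E,np.c_[x+.0275*np.cos(a),y+.0275*np.sin(a),0*a+.11]); cv2.polylines(im,[p.round().astype(int)],True,(c,0,255-c),1)
cy=np.array([.665,.1399]);t=-.1772;r=np.array([[np.cos(t),-np.sin(t)],[np.sin(t),np.cos(t)]])
q=np.array([[1,1],[1,-1],[-1,-1],[-1,1]])*[.044,.087]@r.T+cy
cv2.polylines(im,[proj(f,E,np.c_[q,[.05]*4]).round().astype(int)],True,(255,255,255),1)
cv2.imwrite('pics/w0o.png',im)
E
```

```text
[0.66017471 0.10196162 0.24713324] [[0.985, 0.166, 0.051, 0.675], [-0.174, 0.941, 0.289, 0.181], [-0.0, -0.294, 0.956, 0.383], [0.0, 0.0, 0.0, 1.0]]
```

View pics/w0o.png

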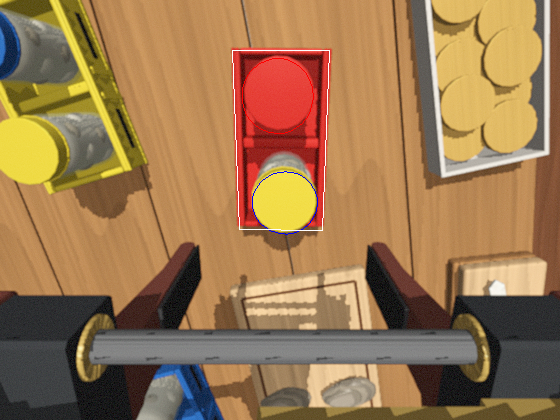

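>>> carry_out --rows '[[[0.004,-0.005,-0.05,0,0,0],[0,0,-0.05,0,0,0],[0,0,-0.06,0,0,0],[0,0,-0.06,0,0,0],[0,0,-0.06,0,0,0],[0,0,-0.06,0,0,0],[0,0,-0.05,0,0,0],[0,0,-0.025,0,0,0]]]'

```text
t: 2.5
position: [0.6599, 0.1014, 0.079]
ee_rot: [-2.404, -2.02, 0.004]
contact_force: [-0.2, -0.7, -0.8]
finger_gap: 0.0876
grasp_force: 0.0
```

>>> carry_out --rows '[[[0,0,0,0,0,0],[0,0,0,0,0,0],[0,0,0,0,0,0],[0,0,0,0,0,0],[0,0,0,0,0,0],[0,0,0,0,0,0],[0,0,0,0,0,0],[0,0,0,0,0,0]]]' --grip -1

```text
t: 3.17
position: [0.6621, 0.1001, 0.0838]
ee_rot: [2.408, 2.018, 0.002]
contact_force: [-4.7, 0.9, 6.0]
finger_gap: 0.0574
grasp_force: 30.0
```

>>> carry_out --rows '[[[0,0,0.02,0,0,0],[0,0,0.04,0,0,0],[0,0,0.06,0,0,0],[0,0,0.06,0,0,0],[0,0,0.06,0,0,0],[0,0,0.06,0,0,0],[0,0,0.04,0,0,0],[0,0,0.02,0,0,0]]]'

```text
t: 3.83
position: [0.6628, 0.0996, 0.2291]
ee_rot: [2.407, 2.015, 0.006]
contact_force: [0.4, 0.7, -4.0]
finger_gap: 0.0574
grasp_force: 30.0
```

>>> carry_out --rows '[[[0,0,0,0,0,0],[0,0,0,0,0,0],[0,0,0,0,0,0]]]'

```text
t: 4.08
position: [0.6616, 0.0996, 0.2233]
ee_rot: [-2.407, -2.016, 0.004]
contact_force: [-0.8, 0.2, -4.1]
finger_gap: 0.0578
grasp_force: 30.0
```

>>> carry_out --rows '[[[-0.003,-0.04,0,0,0,0],[-0.003,-0.07,0,0,0,0],[-0.003,-0.075,0,0,0,0],[-0.003,-0.075,0,0,0,0],[-0.003,-0.075,0,0,0,0],[-0.003,-0.07,0,0,0,0],[-0.003,-0.05,0,0,0,0],[-0.003,-0.026,0,0,0,0]]]'

```text
t: 4.75
position: [0.6514, -0.0963, 0.2238]
ee_rot: [-2.411, -2.013, 0.004]
contact_force: [0.1, 0.3, -3.7]
finger_gap: 0.0572
grasp_force: 30.0
```

>>> carry_out --rows '[[[0,0,-0.02,0,0,0],[0,0,-0.04,0,0,0],[0,0,-0.05,0,0,0],[0,0,-0.05,0,0,0],[0,0,-0.05,0,0,0],[0,0,-0.04,0,0,0],[0,0,-0.03,0,0,0],[0,0,-0.015,0,0,0]]]'

```text
t: 5.42
position: [0.6513, -0.0912, 0.1042]
ee_rot: [-2.404, -2.017, 0.004]
contact_force: [-0.5, -0.1, -4.2]
finger_gap: 0.0577
grasp_force: 30.0
```

>>> carry_out --rows '[[[0,0,0,0,0,0],[0,0,0,0,0,0],[0,0,0,0,0,0]]]'

```text
t: 5.67
position: [0.6531, -0.0925, 0.1092]
ee_rot: [2.407, 2.017, 0.002]
contact_force: [-0.4, 0.6, -2.9]
finger_gap: 0.0577
grasp_force: 30.0
```

```bash
python3 - <<'E'
from bench import vision
import cv2,numpy as np
from geo import proj,C
im=C['side']['img'][:,:,::-1].copy(); 
a=np.linspace(0,6.28,60)
for z,c in((.018,(255,0,0)),(.028,(0,255,0))):
    cv2.polylines(im,[proj('side',np.c_[.652+.029*np.cos(a),-.093+.029*np.sin(a),0*a+z]).round().astype(int)],True,c,1)
cv2.imwrite('pics/s1.png',im)
E
```

```text
(no output)
```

View pics/s1.png

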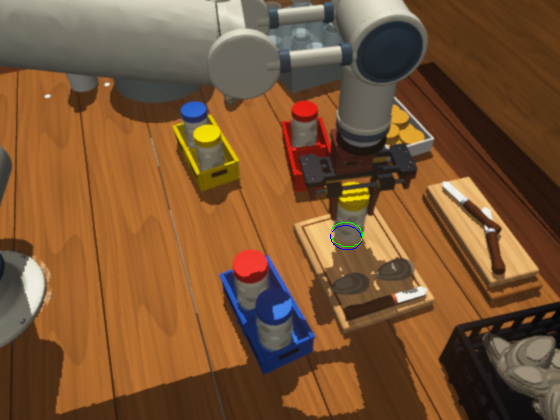

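>>> carry_out --rows '[[[0,0,-0.01,0,0,0],[0,0,-0.01,0,0,0],[0,0,-0.005,0,0,0],[0,0,0,0,0,0],[0,0,0,0,0,0]]]'

```text
t: 6.18
position: [0.6523, -0.0927, 0.0973]
ee_rot: [-2.408, -2.017, 0.0]
contact_force: [-0.2, -0.2, -3.7]
finger_gap: 0.0575
grasp_force: 30.0
```

>>> carry_out --rows '[[[0,0,-0.005,0,0,0],[0,0,0,0,0,0],[0,0,0,0,0,0]]]'

```text
t: 6.43
position: [0.6525, -0.0927, 0.0969]
ee_rot: [2.408, 2.017, 0.001]
contact_force: [-3.3, 1.2, 3.3]
finger_gap: 0.0575
grasp_force: 30.0
```

>>> carry_out --rows '[[[0,0,-0.005,0,0,0],[0,0,0,0,0,0],[0,0,0,0,0,0]]]'

```text
t: 6.68
position: [0.6525, -0.0927, 0.0968]
ee_rot: [2.407, 2.017, 0.001]
contact_force: [-7.8, 1.5, 10.5]
finger_gap: 0.0574
grasp_force: 30.0
```

>>> carry_out --rows '[[[0,0,0.006,0,0,0],[0,0,0,0,0,0]]]'

```text
t: 6.85
position: [0.6528, -0.0928, 0.0968]
ee_rot: [2.407, 2.017, 0.001]
contact_force: [-1.1, 1.0, 3.6]
finger_gap: 0.0576
grasp_force: 30.0
```

>>> carry_out --rows '[[[0,0,0,0,0,0],[0,0,0,0,0,0],[0,0,0,0,0,0],[0,0,0,0,0,0],[0,0,0,0,0,0],[0,0,0,0,0,0]]]' --grip 1

```text
t: 7.35
position: [0.6524, -0.0927, 0.0958]
ee_rot: [-2.408, -2.017, 0.0]
contact_force: [-0.2, 0.1, -0.0]
finger_gap: 0.0877
grasp_force: 0.0
```

>>> carry_out --rows '[[[0,0,0.02,0,0,0],[0,0,0.04,0,0,0],[0,0,0.06,0,0,0],[0,0,0.06,0,0,0],[0,0,0.06,0,0,0],[0,0,0.06,0,0,0],[0,0,0.04,0,0,0],[0,0,0.02,0,0,0]]]'

```text
t: 8.02
position: [0.6531, -0.0928, 0.2444]
ee_rot: [2.405, 2.015, 0.005]
contact_force: [0.2, -0.6, 0.9]
finger_gap: 0.0877
grasp_force: 0.0
```

>>> carry_out --rows '[[[0,0,0,0,0,0],[0,0,0,0,0,0],[0,0,0,0,0,0]]]'

```text
t: 8.27
position: [0.6521, -0.0926, 0.2382]
ee_rot: [-2.407, -2.016, 0.003]
contact_force: [-0.7, -0.0, -0.3]
finger_gap: 0.0881
grasp_force: 0.0
```

>>> carry_out --rows '[[[-0.04,-0.012,0,0,0,0.0378],[-0.07,-0.022,0,0,0,0.0378],[-0.075,-0.023,0,0,0,0.0378],[-0.075,-0.023,0,0,0,0.0378],[-0.075,-0.023,0,0,0,0.0378],[-0.07,-0.022,0,0,0,0.0378],[-0.06,-0.019,0,0,0,0.0378],[-0.036,-0.012,0,0,0,0.0378]]]'

```text
t: 8.93
position: [0.4496, -0.1554, 0.2385]
ee_rot: [-2.057, -2.371, 0.002]
contact_force: [-0.3, 1.1, -0.0]
finger_gap: 0.0881
grasp_force: 0.0
```

>>> carry_out --rows '[[[0,0,0,0,0,0],[0,0,0,0,0,0],[0,0,0,0,0,0]]]'

```text
t: 9.18
position: [0.4524, -0.1548, 0.2391]
ee_rot: [-2.06, -2.37, 0.0]
contact_force: [0.4, -0.2, 0.4]
finger_gap: 0.088
grasp_force: 0.0
```

```bash
python3 - <<'E'
from wrist import *
f,E,s=look('w1'); print(s['position'],s['ee_rot'])
a=np.linspace(0,6.28,60)
im=cv2.imread('pics/w1.png')
for x,y in((.4507,-.1554),(.4639,-.236)):
    p=proj(f,E,np.c_[x+.0275*np.cos(a),y+.0275*np.sin(a),0*a+.11]); cv2.polylines(im,[p.round().astype(int)],True,(0,255,0),1)
cy=np.array([.458,-.1975]);t=.14;r=np.array([[np.cos(t),-np.sin(t)],[np.sin(t),np.cos(t)]])
q=np.array([[1,1],[1,-1],[-1,-1],[-1,1]])*[.044,.087]@r.T+cy
cv2.polylines(im,[proj(f,E,np.c_[q,[.05]*4]).round().astype(int)],True,(255,255,255),1)
cv2.imwrite('pics/w1o.png',im)
E
```

```text
[ 0.45239061 -0.15479485  0.23907458] [-2.06038575e+00 -2.36994349e+00  7.16137394e-05]
```

View pics/w1o.png

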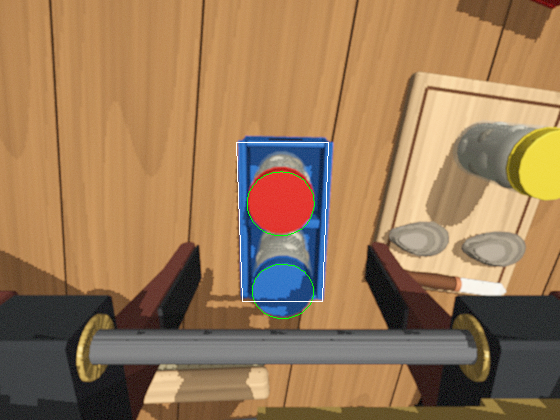

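>>> carry_out --rows '[[[-0.004,-0.001,-0.03,0,0,0],[0,0,-0.05,0,0,0],[0,0,-0.06,0,0,0],[0,0,-0.06,0,0,0],[0,0,-0.06,0,0,0],[0,0,-0.06,0,0,0],[0,0,-0.045,0,0,0],[0,0,-0.023,0,0,0]]]'

```text
t: 9.9
position: [0.4497, -0.1544, 0.0812]
ee_rot: [-2.056, -2.369, 0.002]
contact_force: [0.1, 0.3, 0.3]
finger_gap: 0.088
grasp_force: 0.0
```

>>> carry_out --rows '[[[0,0,0,0,0,0],[0,0,0,0,0,0],[0,0,0,0,0,0]]]'

```text
t: 10.15
position: [0.4514, -0.1556, 0.0862]
ee_rot: [2.059, 2.371, 0.001]
contact_force: [0.5, -0.1, -0.4]
finger_gap: 0.0876
grasp_force: 0.0
```

>>> carry_out --rows '[[[0,0,0,0,0,0],[0,0,0,0,0,0],[0,0,0,0,0,0],[0,0,0,0,0,0],[0,0,0,0,0,0],[0,0,0,0,0,0],[0,0,0,0,0,0]]]' --grip -1

```text
t: 10.73
position: [0.4505, -0.1555, 0.0852]
ee_rot: [2.06, 2.371, 0.0]
contact_force: [-1.3, 0.3, 2.1]
finger_gap: 0.0575
grasp_force: 30.0
```

>>> carry_out --rows '[[[0,0,0.02,0,0,0],[0,0,0.04,0,0,0],[0,0,0.06,0,0,0],[0,0,0.06,0,0,0],[0,0,0.06,0,0,0],[0,0,0.06,0,0,0],[0,0,0.04,0,0,0],[0,0,0.02,0,0,0]]]'

```text
t: 11.4
position: [0.4508, -0.1556, 0.2315]
ee_rot: [2.058, 2.37, 0.001]
contact_force: [-0.8, -0.0, -3.6]
finger_gap: 0.0578
grasp_force: 30.0
```

>>> carry_out --rows '[[[0.02,0.025,0,0,0,-0.0252],[0.04,0.05,0,0,0,-0.0252],[0.05,0.061,0,0,0,-0.0252],[0.05,0.061,0,0,0,-0.0252],[0.05,0.061,0,0,0,-0.0252],[0.05,0.061,0,0,0,-0.0252],[0.05,0.061,0,0,0,-0.0252],[0.05,0.061,0,0,0,-0.0252]]]'

```text
t: 12.07
position: [0.5948, 0.0224, 0.2273]
ee_rot: [-2.298, -2.139, 0.003]
contact_force: [0.3, -0.4, -4.3]
finger_gap: 0.0579
grasp_force: 30.0
```

>>> carry_out --rows '[[[0.05,0.061,0,0,0,-0.0252],[0.05,0.061,0,0,0,-0.0252],[0.037,0.045,0,0,0,-0.0252],[0.02,0.025,0,0,0,-0.0252],[0,0,0,0,0,0],[0,0,0,0,0,0],[0,0,0,0,0,0]]]'

```text
t: 12.65
position: [0.6567, 0.097, 0.228]
ee_rot: [-2.408, -2.017, 0.003]
contact_force: [-0.2, 0.1, -4.5]
finger_gap: 0.0578
grasp_force: 30.0
```

>>> carry_out --rows '[[[0.002,0.001,-0.025,0,0,0],[0,0,-0.045,0,0,0],[0,0,-0.05,0,0,0],[0,0,-0.05,0,0,0],[0,0,-0.05,0,0,0],[0,0,-0.05,0,0,0],[0,0,-0.04,0,0,0],[0,0,-0.022,0,0,0]]]'

```text
t: 13.32
position: [0.6563, 0.097, 0.0926]
ee_rot: [-2.407, -2.015, 0.005]
contact_force: [-0.7, 0.6, -4.7]
finger_gap: 0.0575
grasp_force: 30.0
```

>>> carry_out --rows '[[[0,0,0,0,0,0],[0,0,0,0,0,0],[0,0,0,0,0,0],[0,0,0,0,0,0]]]'

```text
t: 13.65
position: [0.6588, 0.0981, 0.0981]
ee_rot: [2.407, 2.016, 0.004]
contact_force: [0.2, 0.8, -4.0]
finger_gap: 0.0574
grasp_force: 30.0
```

>>> carry_out --rows '[[[0,0,-0.01,0,0,0],[0,0,-0.005,0,0,0],[0,0,0,0,0,0],[0,0,0,0,0,0],[0,0,0,0,0,0]]]'

```text
t: 14.07
position: [0.658, 0.0982, 0.09]
ee_rot: [-2.408, -2.017, 0.0]
contact_force: [-0.2, 0.5, -2.5]
finger_gap: 0.0573
grasp_force: 30.0
```

>>> carry_out --rows '[[[0,0,-0.008,0,0,0],[0,0,0,0,0,0],[0,0,0,0,0,0],[0,0,0,0,0,0]]]'

```text
t: 14.4
position: [0.658, 0.0981, 0.0867]
ee_rot: [-2.408, -2.017, 0.0]
contact_force: [0.3, -0.1, -3.0]
finger_gap: 0.0578
grasp_force: 30.0
```

>>> carry_out --rows '[[[0,0,-0.005,0,0,0],[0,0,0,0,0,0],[0,0,0,0,0,0]]]'

```text
t: 14.65
position: [0.6584, 0.0982, 0.0853]
ee_rot: [2.408, 2.017, 0.001]
contact_force: [0.8, 0.3, -2.1]
finger_gap: 0.0576
grasp_force: 30.0
```

>>> carry_out --rows '[[[0,0,-0.005,0,0,0],[0,0,0,0,0,0],[0,0,0,0,0,0]]]'

```text
t: 14.9
position: [0.6584, 0.0982, 0.0852]
ee_rot: [2.407, 2.017, 0.003]
contact_force: [-2.7, -0.2, 6.2]
finger_gap: 0.0576
grasp_force: 30.0
```

>>> carry_out --rows '[[[0,0,0.004,0,0,0],[0,0,0,0,0,0],[0,0,0,0,0,0],[0,0,0,0,0,0],[0,0,0,0,0,0],[0,0,0,0,0,0],[0,0,0,0,0,0]]]' --grip 1

```text
t: 15.48
position: [0.658, 0.0981, 0.0842]
ee_rot: [-2.408, -2.017, 0.0]
contact_force: [0.0, -0.6, 0.2]
finger_gap: 0.0878
grasp_force: 0.0
```

>>> carry_out --rows '[[[0,0,0.02,0,0,0],[0,0,0.04,0,0,0],[0,0,0.06,0,0,0],[0,0,0.06,0,0,0],[0,0,0.06,0,0,0],[0,0,0.06,0,0,0],[0,0,0.06,0,0,0],[0,0,0.03,0,0,0]]]'

```text
t: 16.15
position: [0.6586, 0.0982, 0.2452]
ee_rot: [2.406, 2.015, 0.007]
contact_force: [0.6, -0.0, 0.7]
finger_gap: 0.0878
grasp_force: 0.0
```

>>> carry_out --rows '[[[-0.035,0.028,0,0,0,0.0348],[-0.07,0.056,0,0,0,0.0348],[-0.08,0.064,0,0,0,0.0348],[-0.08,0.064,0,0,0,0.0348],[-0.08,0.064,0,0,0,0.0348],[-0.075,0.06,0,0,0,0.0348],[-0.06,0.048,0,0,0,0.0348],[-0.035,0.028,0,0,0,0.0348]]]'

```text
t: 16.82
position: [0.4494, 0.2647, 0.2408]
ee_rot: [-2.084, -2.35, -0.001]
contact_force: [0.3, 0.4, 1.0]
finger_gap: 0.0876
grasp_force: 0.0
```

>>> carry_out --rows '[[[0,0,0,0,0,0],[0,0,0,0,0,0],[0,0,0,0,0,0],[0,0,0,0,0,0]]]'

```text
t: 17.15
position: [0.4529, 0.2621, 0.2401]
ee_rot: [2.092, 2.344, -0.001]
contact_force: [0.4, 0.2, 1.0]
finger_gap: 0.0881
grasp_force: 0.0
```

```bash
python3 - <<'E'
from wrist import *
f,E,s=look('w2'); print(s['position'],s['ee_rot'])
a=np.linspace(0,6.28,60)
im=cv2.imread('pics/w2.png')
for x,y in((.4521,.263),(.4599,.179)):
    p=proj(f,E,np.c_[x+.0275*np.cos(a),y+.0275*np.sin(a),0*a+.11]); cv2.polylines(im,[p.round().astype(int)],True,(0,255,0),1)
cy=np.array([.4573,.2225]);t=.1138;r=np.array([[np.cos(t),-np.sin(t)],[np.sin(t),np.cos(t)]])
q=np.array([[1,1],[1,-1],[-1,-1],[-1,1]])*[.044,.087]@r.T+cy
cv2.polylines(im,[proj(f,E,np.c_[q,[.05]*4]).round().astype(int)],True,(255,255,255),1)
cv2.imwrite('pics/w2o.png',im)
E
```

```text
[0.45287597 0.2621224  0.24013128] [ 2.09197491e+00  2.34353387e+00 -9.42292862e-04]
```

View pics/w2o.png

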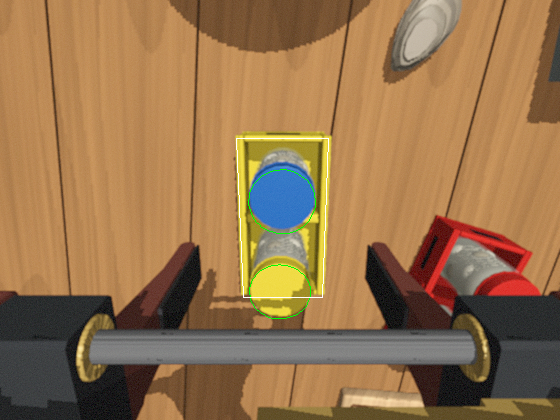

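>>> carry_out --rows '[[[-0.001,0.006,-0.03,0,0,0],[0,0,-0.05,0,0,0],[0,0,-0.06,0,0,0],[0,0,-0.06,0,0,0],[0,0,-0.06,0,0,0],[0,0,-0.06,0,0,0],[0,0,-0.045,0,0,0],[0,0,-0.023,0,0,0]]]'

```text
t: 17.87
position: [0.4504, 0.2641, 0.0809]
ee_rot: [-2.09, -2.343, 0.008]
contact_force: [-0.2, 1.0, -0.4]
finger_gap: 0.0879
grasp_force: 0.0
```

>>> carry_out --rows '[[[0,0,0,0,0,0],[0,0,0,0,0,0],[0,0,0,0,0,0],[0,0,0,0,0,0]]]'

```text
t: 18.2
position: [0.4525, 0.2657, 0.087]
ee_rot: [2.089, 2.345, 0.004]
contact_force: [0.5, -0.5, -1.0]
finger_gap: 0.0878
grasp_force: 0.0
```

>>> carry_out --rows '[[[0,0,0,0,0,0],[0,0,0,0,0,0],[0,0,0,0,0,0],[0,0,0,0,0,0],[0,0,0,0,0,0],[0,0,0,0,0,0],[0,0,0,0,0,0]]]' --grip -1

```text
t: 18.78
position: [0.4516, 0.2654, 0.0854]
ee_rot: [2.09, 2.346, 0.0]
contact_force: [-1.2, -0.5, 0.6]
finger_gap: 0.0577
grasp_force: 30.0
```

>>> carry_out --rows '[[[0,0,0.02,0,0,0],[0,0,0.04,0,0,0],[0,0,0.06,0,0,0],[0,0,0.06,0,0,0],[0,0,0.06,0,0,0],[0,0,0.06,0,0,0],[0,0,0.04,0,0,0],[0,0,0.02,0,0,0]]]'

```text
t: 19.45
position: [0.4521, 0.2656, 0.2322]
ee_rot: [2.089, 2.345, 0.005]
contact_force: [1.1, -0.8, -2.2]
finger_gap: 0.0571
grasp_force: 30.0
```

>>> carry_out --rows '[[[0,0,0,0,0,0],[0,0,0,0,0,0],[0,0,0,0,0,0],[0,0,0,0,0,0]]]'

```text
t: 19.78
position: [0.4511, 0.2651, 0.2273]
ee_rot: [-2.089, -2.345, 0.005]
contact_force: [-0.1, 0.9, -2.8]
finger_gap: 0.0573
grasp_force: 30.0
```

>>> carry_out --rows '[[[0.002,-0.03,0,0,0,0.003],[0,-0.06,0,0,0,0.003],[0,-0.075,0,0,0,0.003],[0,-0.075,0,0,0,0.003],[0,-0.075,0,0,0,0.003],[0,-0.075,0,0,0,0.003],[0,-0.075,0,0,0,0.003],[0,-0.075,0,0,0,0.003]]]'

```text
t: 20.45
position: [0.4517, 0.0472, 0.2286]
ee_rot: [-2.06, -2.372, 0.001]
contact_force: [1.1, 0.9, -2.5]
finger_gap: 0.0574
grasp_force: 30.0
```

>>> carry_out --rows '[[[0,-0.075,0,0,0,0],[0,-0.075,0,0,0,0],[0,-0.075,0,0,0,0],[0,-0.075,0,0,0,0],[0,-0.075,0,0,0,0],[0,-0.066,0,0,0,0],[0,-0.045,0,0,0,0],[0,-0.02,0,0,0,0]]]'

```text
t: 21.12
position: [0.4514, -0.1558, 0.2284]
ee_rot: [-2.063, -2.368, 0.002]
contact_force: [-0.2, 0.0, -3.1]
finger_gap: 0.0577
grasp_force: 30.0
```

>>> carry_out --rows '[[[0,0,0,0,0,0],[0,0,0,0,0,0],[0,0,0,0,0,0],[0,0,0,0,0,0]]]'

```text
t: 21.45
position: [0.4525, -0.152, 0.2293]
ee_rot: [-2.058, -2.373, -0.0]
contact_force: [0.5, 0.3, -3.3]
finger_gap: 0.0577
grasp_force: 30.0
```

>>> carry_out --rows '[[[0,-0.003,-0.025,0,0,0],[0,0,-0.045,0,0,0],[0,0,-0.05,0,0,0],[0,0,-0.05,0,0,0],[0,0,-0.05,0,0,0],[0,0,-0.05,0,0,0],[0,0,-0.04,0,0,0],[0,0,-0.022,0,0,0]]]'

```text
t: 22.12
position: [0.4513, -0.1531, 0.0932]
ee_rot: [-2.056, -2.37, 0.002]
contact_force: [0.3, 0.7, -2.4]
finger_gap: 0.0573
grasp_force: 30.0
```

>>> carry_out --rows '[[[0,0,0,0,0,0],[0,0,0,0,0,0],[0,0,0,0,0,0],[0,0,-0.01,0,0,0],[0,0,-0.005,0,0,0],[0,0,0,0,0,0],[0,0,0,0,0,0],[0,0,0,0,0,0]]]'

```text
t: 22.78
position: [0.4525, -0.1543, 0.0906]
ee_rot: [2.06, 2.372, 0.0]
contact_force: [-1.0, 0.1, -2.5]
finger_gap: 0.0577
grasp_force: 30.0
```

>>> carry_out --rows '[[[0,0,-0.008,0,0,0],[0,0,0,0,0,0],[0,0,0,0,0,0],[0,0,0,0,0,0]]]'

```text
t: 23.12
position: [0.4524, -0.1542, 0.0871]
ee_rot: [-2.06, -2.372, 0.0]
contact_force: [-0.0, -0.1, -2.3]
finger_gap: 0.0576
grasp_force: 30.0
```

>>> carry_out --rows '[[[0,0,-0.005,0,0,0],[0,0,0,0,0,0],[0,0,0,0,0,0]]]'

```text
t: 23.37
position: [0.4526, -0.1543, 0.0854]
ee_rot: [2.06, 2.372, 0.0]
contact_force: [1.0, -0.2, -1.7]
finger_gap: 0.0576
grasp_force: 30.0
```

>>> carry_out --rows '[[[0,0,-0.005,0,0,0],[0,0,0,0,0,0],[0,0,0,0,0,0]]]'

```text
t: 23.62
position: [0.4526, -0.1544, 0.0853]
ee_rot: [2.059, 2.371, 0.0]
contact_force: [-3.6, 1.5, 8.3]
finger_gap: 0.0578
grasp_force: 30.0
```

>>> carry_out --rows '[[[0,0,0.004,0,0,0],[0,0,0,0,0,0],[0,0,0,0,0,0],[0,0,0,0,0,0],[0,0,0,0,0,0],[0,0,0,0,0,0],[0,0,0,0,0,0]]]' --grip 1

```text
t: 24.2
position: [0.4524, -0.1542, 0.0846]
ee_rot: [-2.06, -2.372, 0.0]
contact_force: [-0.8, -0.2, 0.0]
finger_gap: 0.0881
grasp_force: 0.0
```

>>> carry_out --rows '[[[0,0,0.02,0,0,0],[0,0,0.04,0,0,0],[0,0,0.06,0,0,0],[0,0,0.06,0,0,0],[0,0,0.06,0,0,0],[0,0,0.06,0,0,0],[0,0,0.06,0,0,0],[0,0,0.03,0,0,0]]]'

```text
t: 24.87
position: [0.453, -0.1545, 0.2449]
ee_rot: [2.057, 2.368, 0.002]
contact_force: [0.7, -0.3, -0.8]
finger_gap: 0.0876
grasp_force: 0.0
```

>>> carry_out --rows '[[[0.035,0.011,0,0,0,0],[0.065,0.02,0,0,0,0],[0.08,0.025,0,0,0,0],[0.08,0.025,0,0,0,0],[0.08,0.025,0,0,0,0],[0.075,0.023,0,0,0,0],[0.055,0.016,0,0,0,0],[0.03,0.009,0,0,0,0]]]'

```text
t: 25.53
position: [0.6543, -0.0914, 0.239]
ee_rot: [-2.057, -2.372, 0.001]
contact_force: [-0.3, -0.1, -1.3]
finger_gap: 0.0877
grasp_force: 0.0
```

>>> carry_out --rows '[[[0,0,0,0,0,0],[0,0,0,0,0,0],[0,0,0,0,0,0],[0,0,0,0,0,0]]]'

```text
t: 25.87
position: [0.6517, -0.0931, 0.2413]
ee_rot: [2.061, 2.371, 0.0]
contact_force: [0.0, 0.5, -1.1]
finger_gap: 0.0881
grasp_force: 0.0
```

```bash
python3 - <<'E'
from wrist import *
f,E,s=look('w3'); print(s['position'],s['ee_rot'])
a=np.linspace(0,6.28,60)
im=cv2.imread('pics/w3.png')
p=proj(f,E,np.c_[.6525+.0275*np.cos(a),-.0927+.0275*np.sin(a),0*a+.123]); cv2.polylines(im,[p.round().astype(int)],True,(255,0,0),1)
cv2.imwrite('pics/w3o.png',im)
E
```

```text
[ 0.6517216  -0.09312574  0.24130585] [2.06058248e+00 2.37096502e+00 1.47485779e-05]
```

View pics/w3o.png

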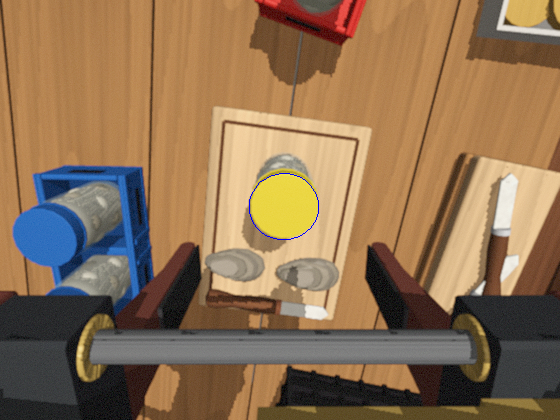

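>>> carry_out --rows '[[[0.001,0,-0.03,0,0,0],[0,0,-0.05,0,0,0],[0,0,-0.055,0,0,0],[0,0,-0.055,0,0,0],[0,0,-0.055,0,0,0],[0,0,-0.05,0,0,0],[0,0,-0.04,0,0,0],[0,0,-0.023,0,0,0]]]'

```text
t: 26.58
position: [0.6511, -0.0927, 0.0941]
ee_rot: [-2.058, -2.369, 0.003]
contact_force: [-0.5, -0.4, -0.2]
finger_gap: 0.0878
grasp_force: 0.0
```

>>> carry_out --rows '[[[0,0,0,0,0,0],[0,0,0,0,0,0],[0,0,0,0,0,0],[0,0,0,0,0,0]]]'

```text
t: 26.92
position: [0.6536, -0.0929, 0.0995]
ee_rot: [2.058, 2.37, 0.002]
contact_force: [0.3, -0.2, 0.1]
finger_gap: 0.0879
grasp_force: 0.0
```

>>> carry_out --rows '[[[0,0,0,0,0,0],[0,0,0,0,0,0],[0,0,0,0,0,0],[0,0,0,0,0,0],[0,0,0,0,0,0],[0,0,0,0,0,0],[0,0,0,0,0,0]]]' --grip -1

```text
t: 27.5
position: [0.6528, -0.0926, 0.0977]
ee_rot: [-2.06, -2.372, 0.0]
contact_force: [-0.9, -0.0, 1.1]
finger_gap: 0.0579
grasp_force: 30.0
```

>>> carry_out --rows '[[[0,0,0.02,0,0,0],[0,0,0.04,0,0,0],[0,0,0.06,0,0,0],[0,0,0.06,0,0,0],[0,0,0.06,0,0,0],[0,0,0.05,0,0,0],[0,0,0.03,0,0,0],[0,0,0.015,0,0,0]]]'

```text
t: 28.17
position: [0.6532, -0.0927, 0.2338]
ee_rot: [2.059, 2.37, 0.002]
contact_force: [0.1, 0.2, -3.9]
finger_gap: 0.058
grasp_force: 30.0
```

>>> carry_out --rows '[[[0,0,0,0,0,0],[0,0,0,0,0,0],[0,0,0,0,0,0],[0,0,0,0,0,0]]]'

```text
t: 28.5
position: [0.6524, -0.0926, 0.2294]
ee_rot: [-2.058, -2.37, 0.003]
contact_force: [1.1, 0.1, -4.5]
finger_gap: 0.0575
grasp_force: 30.0
```

>>> carry_out --rows '[[[-0.014,0.025,0,0,0,-0.003],[-0.028,0.05,0,0,0,-0.003],[-0.0358,0.064,0,0,0,-0.003],[-0.0358,0.064,0,0,0,-0.003],[-0.0358,0.064,0,0,0,-0.003],[-0.0358,0.064,0,0,0,-0.003],[-0.0358,0.064,0,0,0,-0.003],[-0.0358,0.064,0,0,0,-0.003]]]'

```text
t: 29.17
position: [0.5485, 0.0926, 0.2311]
ee_rot: [-2.089, -2.345, 0.0]
contact_force: [-0.1, 0.5, -4.8]
finger_gap: 0.0576
grasp_force: 30.0
```

>>> carry_out --rows '[[[-0.0358,0.064,0,0,0,0],[-0.0358,0.064,0,0,0,0],[-0.0358,0.064,0,0,0,0],[-0.0358,0.064,0,0,0,0],[-0.0358,0.064,0,0,0,0],[-0.0335,0.06,0,0,0,0],[-0.0207,0.037,0,0,0,0],[-0.011,0.02,0,0,0,0]]]'

```text
t: 29.83
position: [0.4504, 0.2678, 0.2313]
ee_rot: [-2.086, -2.348, 0.0]
contact_force: [-0.7, -0.6, -3.1]
finger_gap: 0.0575
grasp_force: 30.0
```

>>> carry_out --rows '[[[0,0,0,0,0,0],[0,0,0,0,0,0],[0,0,0,0,0,0],[0,0,0,0,0,0]]]'

```text
t: 30.17
position: [0.4529, 0.2648, 0.2315]
ee_rot: [2.091, 2.344, -0.0]
contact_force: [0.4, 0.8, -3.7]
finger_gap: 0.0577
grasp_force: 30.0
```

>>> carry_out --rows '[[[0,0.002,-0.025,0,0,0],[0,0,-0.045,0,0,0],[0,0,-0.05,0,0,0],[0,0,-0.05,0,0,0],[0,0,-0.05,0,0,0],[0,0,-0.05,0,0,0],[0,0,-0.042,0,0,0],[0,0,-0.024,0,0,0]]]'

```text
t: 30.83
position: [0.4515, 0.2653, 0.0937]
ee_rot: [-2.09, -2.343, 0.006]
contact_force: [-0.3, -0.2, -3.8]
finger_gap: 0.0572
grasp_force: 30.0
```

>>> carry_out --rows '[[[0,0,0,0,0,0],[0,0,0,0,0,0],[0,0,0,0,0,0],[0,0,-0.01,0,0,0],[0,0,-0.005,0,0,0],[0,0,0,0,0,0],[0,0,0,0,0,0],[0,0,0,0,0,0]]]'

```text
t: 31.5
position: [0.4525, 0.2666, 0.0915]
ee_rot: [2.09, 2.346, 0.001]
contact_force: [1.1, -0.1, -4.2]
finger_gap: 0.0574
grasp_force: 30.0
```

>>> carry_out --rows '[[[0,0,-0.008,0,0,0],[0,0,0,0,0,0],[0,0,0,0,0,0],[0,0,0,0,0,0]]]'

```text
t: 31.83
position: [0.4524, 0.2665, 0.088]
ee_rot: [-2.09, -2.346, 0.0]
contact_force: [0.3, -0.3, -3.8]
finger_gap: 0.0573
grasp_force: 30.0
```

>>> carry_out --rows '[[[0,0,-0.005,0,0,0],[0,0,0,0,0,0],[0,0,0,0,0,0]]]'

```text
t: 32.08
position: [0.4523, 0.2665, 0.0858]
ee_rot: [-2.09, -2.346, 0.0]
contact_force: [-0.5, 0.4, -3.8]
finger_gap: 0.0575
grasp_force: 30.0
```

>>> carry_out --rows '[[[0,0,-0.005,0,0,0],[0,0,0,0,0,0],[0,0,0,0,0,0]]]'

```text
t: 32.33
position: [0.4526, 0.2667, 0.0847]
ee_rot: [2.089, 2.346, 0.001]
contact_force: [-1.6, 0.0, -0.4]
finger_gap: 0.0572
grasp_force: 30.0
```

Jar is resting on the cell floor: release, rise, and move aside to check.

>>> carry_out --rows '[[[0,0,0,0,0,0],[0,0,0,0,0,0],[0,0,0,0,0,0],[0,0,0,0,0,0],[0,0,0,0,0,0],[0,0,0,0,0,0],[0,0,0,0,0,0]]]' --grip 1

```text
t: 32.92
position: [0.4525, 0.2665, 0.084]
ee_rot: [2.09, 2.346, 0.0]
contact_force: [0.2, -1.1, -1.0]
finger_gap: 0.0877
grasp_force: 0.0
```

>>> carry_out --rows '[[[0,0,0.02,0,0,0],[0,0,0.04,0,0,0],[0,0,0.06,0,0,0],[0,0,0.06,0,0,0],[0,0,0.06,0,0,0],[0,0,0.06,0,0,0],[0,0,0.06,0,0,0],[0,0,0.03,0,0,0]]]'

```text
t: 33.58
position: [0.453, 0.2669, 0.2443]
ee_rot: [2.088, 2.345, 0.007]
contact_force: [-0.1, -0.2, 0.7]
finger_gap: 0.0879
grasp_force: 0.0
```

>>> carry_out --rows '[[[-0.03,0.05,0,0,0,0],[-0.04,0.08,0,0,0,0],[-0.04,0.08,0,0,0,0],[-0.04,0.08,0,0,0,0],[-0.04,0.08,0,0,0,0],[-0.03,0.06,0,0,0,0],[0,0,0,0,0,0],[0,0,0,0,0,0]]]'

```text
t: 34.25
position: [0.3636, 0.4393, 0.2394]
ee_rot: [2.086, 2.348, -0.002]
contact_force: [-0.9, -0.9, -0.2]
finger_gap: 0.0879
grasp_force: 0.0
```

```bash
python3 - <<'E'
from bench import vision
import cv2,numpy as np
t,s=[vision.grab_frame(n)['img'][:,:,::-1] for n in('top','side')]
cv2.imwrite('pics/end.png',np.hstack([t[100:400,60:470],s[80:380,130:370]]))
E
```

```text
(no output)
```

View pics/end.png

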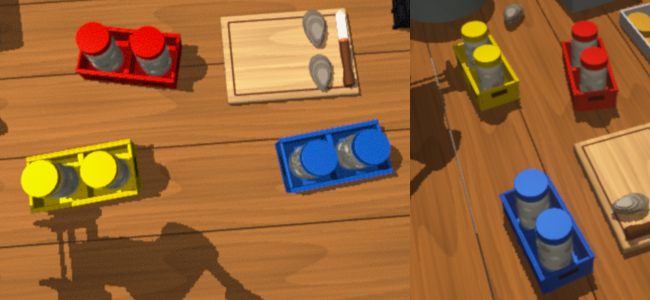

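All six jars stand upright in matching carriers (red lids near (95,40)/(150,42), yellow (42,178)/(100,168), blue (320,158)/(370,147) in the crop), and the board's bare end is empty.

```bash
python3 -c "
from bench import workorder; print(workorder.sign_off())"
```

```text
the job is handed in; nothing more can be done
None
```

I moved the three wrong jars, so all six now stand upright and down in the carrier of their own lid colour, with the arm clear; I handed the job in at about 34 s, but sign-off returned no verdict.

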